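Pry open the grinder's cover and press the flask down on its sprung ring

TASK

Run the press-to-start grinder: lever its closed cover up with the blade of the spatula (not with the gripper) and swing it right back until it rests open, then lay the spatula down on the worktop and let go of it. Then set the steel flask upright, nose down, in the red sprung ring, press it down fully against the spring and finish while still holding it pressed there. Keep the flask upright and leave the salt shaker and the shallot where they stand.

Things in the scene. Friction and masses are not known exactly. Their poses are not given: they have to be found in the camera images.
- grinder: White grinder base fixed to the worktop, 118 deep (x) x 116 wide x 58 high. Origin: centre of its underside, on the well's axis. Own -x is its front (cover's lip), hinge at the back. Under the lip the front face is at x = -55; below it a step sticks out to x = -63, its top 44 above the worktop: a slot 14 high (44 to 58 above the worktop) is open to the front. Round well 78 wide.
- cover (a joint): Angle of the grey flat cover (121 from hinge to lip, 112 wide, 6 thick, 80 g): 0 = closed, level on the base; grows as it opens up and back; 1.57 = upright, 2.2 = leaning back on its stop, resting open. No latch, little friction: let go before upright it falls shut, past about 1.75 it falls back to its stop by itself.
- cover_hinge (a point): Hinge axis of the cover, in the middle of its back edge, 61 above the worktop and 55 behind the base's origin; the axis runs along the base's y.
- cover_lip (a point): Middle of the underside of the cover's free front edge; moves with the cover. Closed, it is 58 above the worktop and 66 in front of the base's origin; the lip overhangs the upper housing by 11 and the step by 3.
- ring (a joint): How far the sprung ring is pressed down, m: 0 = up, 0.012 = fully down on its stop. The spring pushes up with 4.2 N at the top and about 11.4 N fully down; the flask's weight alone does not press it.
- ring_top (a point): Centre of the top of the red ring (bore 50 wide, outside 72, on the well's axis); 52 above the worktop when up, 40 when fully down; it lies under the closed cover, 6 below the top of the base.
- flask_center (a point): Centre, half-way up, of the flask: round, 115 tall, on its nose, z up, 125 to 235 g. From below: black nose 44 wide, 18 long, tapered to 34 at its foot; cone widening to 64 at 30; collar 64 wide to 40; plain steel body 56 wide to 104 (grip here, best 20 to 35 above this centre); domed top. In the ring the cone seats on the bore's edge: this centre is then about 36 above ring_top.
- spatula_grip (a point): Middle of the spatula's handle near its balance, 10 above the worktop as it lies; x points along the tool to the blade, z up. Wooden handle 20 wide, 20 high, from 65 behind this point to 30 ahead; steel blade 22 wide, 3 thick, at the handle's mid height, on to the round tip 115 ahead. 60 g.
- spatula_tip (a point): Tip of the spatula's blade, 115 ahead of spatula_grip.
- salt_shaker: Glass salt shaker with grey top, 44 wide, 90 high; bystander. Origin at its underside.
- shallot: Brown shallot, about 66 wide, 71 high; bystander. Origin at its underside.
- spatula: The whole spatula (see spatula_grip); origin 10 below spatula_grip.
- flask: The whole flask; origin at the centre of its foot.

How it is judged:
By the outcome, as a careful person would: the job done as asked, in the order asked, and still so for the second after the job is handed in, while the arm keeps its last pose, push and grip.
It also fails if it takes over 72 s, if anything falls off the work surface, if the arm or the gripper's body presses on something with over 40 N, if the wrist force passes 120 N, or if a joint passes its speed limit or range.

ROBOT

A 7-joint arm with a two-finger parallel gripper is mounted at the origin on a cart in front of the work surface, level with it; the furniture and walls round the work are solid. World frame = base frame: x ahead of the robot, y to its left, z up, the work surface at z = 0. Lengths are in m, angles in rad, forces in N, time in s.
With the tool pointing down it reaches from about 0.4 to 0.875 m from the base axis. Payload 19.3 kg.
Tool frame: the origin (TCP) lies at the very end of the fingers, on their centre line; the grasp point (between the pads) lies bot.pinch_z behind it (bot.pinch_z is the distance from the TCP to the grasp point, in m); z points along the fingers, y is the line along which they close (so a half turn about z gives the same grasp; the last joint's range is limited). The gripper opens to 85 mm and grips with 20 to 120 N. Pads are 22 mm wide; open, the fingers measure 114 mm over their backs; the gripper's body (76 mm by 85 mm) begins 54 mm behind the grasp point. The pads swing forward as they close: fully open they stand 13 mm farther back than shut.
Start: joints at [-1.366, 0.521, -0.036, 1.599, 0.021, 1.021, -0.113], TCP at [0.17, 0.602, 0.231] pointing down, gripper open.
Joint ranges: [-2.91, 2.91], [-0.3, 2.13], [-1.5, 1.42], [0.17, 2.43], [-1.26, 4.41], [0.16, 1.93], [-2.52, 2.52]. Speed limits (rad/s): [1.89, 1.89, 2.39, 2.39, 3.01, 3.01, 3.01].

INTERFACE

Orientations are given as [roll, pitch, yaw] about the fixed x, y, z axes, in that order (R = Rz(yaw) Ry(pitch) Rx(roll)).
In Python, from workcell import bot, grab_frame, ticket gives the robot as it stands.
- The arm moves only by the tool arm_command, never from a script. Its argument "commands" is a list of rows, each a list of 3 entries, a list of its own where there are three numbers: the shift along the world's x, y, z in mm, then the turn about the world's z in rad, then the gripper command: -1 is fully open, 1 is shut, values between are in proportion. In form: [[[tx, ty, tz], roll, fingers], ...]. A call has 1 to 20 rows; each row shifts and turns the commanded pose from where the row before left it; what a row does not reach is not made up. A row lasts 1/10 s, in which the tool goes at most 50 mm and 8.59 degrees, less where a joint would pass 70% of its speed; a pose out of reach is approached as far as the arm can. A call with a gripper value outside its range is refused whole. The fingers move at their own pace and stop on an object; "newtons" is the grip in N (left out, the last holds). Time passes only in rows, so rows that do not move let the fingers close. It gives the time, the measured TCP pose, the force, the opening and the grip force at its end, in the units of the state.
- bot.observe(): the state, without advancing time (a new reading comes with each control period).
- grab_frame(name): name is "side" or "top" or "wrist"; returns a dict with "image" (480x640x3 uint8, red, green, blue), "vertical_fov" (degrees; the focal length in pixels is half the picture's height over the tangent of half this angle, whatever the lens; pixels are square), "cx", "cy" (the principal point, pixels), "k1" (the pictures are not rectified: a ray, as slopes to the right and down, at radius r is drawn at 1 + k1 r^2 times it, then the intrinsics apply), "R" (3x3) and "t" (3): a world point X has camera coordinates R X + t. Camera axes: x right, y down, z forward; pixel columns grow to the right and rows downward; lengths in m; the calibration is good to about 2 mm. A picture is of the moment at which its call begins. There is no depth.
- ticket.job_done(): hands the job in; it is judged then, once.
The state is a dict: "clock": time; "qpos": joint angles; "qd": joint speeds; "joint_efforts": joint torques, N m; "position": TCP position; "tool_rot": TCP orientation; "force": force on the tool from outside, world axes, zero at the start; "moment": the same for the moment, N m; "grip_width": finger opening in m; "finger_force": force on a finger pad.
Only numpy, scipy, OpenCV 4.12 (cv2) and the standard library are available. Lean on these libraries where they do the work, as an engineer would, in place of code of your own. Each camera call takes 0.05 s, during which the arm holds its last target. There are 200 camera calls.

## Working session

There is one attempt and no reset: what is moved stays moved. The work goes in short steps, Python scripts to look and compute and a tool call to move; the robot and the scene stay as the last step left them, time stands still between calls to the robot, and variables do not carry over. Pictures are saved under pics/ and viewed, at most 10 in all, crops included, and the job is handed in when it is done.

Besides the shell and the picture viewer there is one more tool, called as a command line: name --argument value ..., lists and objects as JSON in quotes. arm_command: Moves the arm, as the interface text tells. Its arguments: {"type":"object","properties":{"commands":{"type":"array"},"newtons":{"type":"number"}},"required":["commands"]}

```bash
mkdir -p pics; ls; cat > h.py <<'E'
import numpy as np, cv2
from workcell import bot, grab_frame, ticket
def K(f):
    F=240/np.tan(np.radians(f["vertical_fov"])/2); return F
def ray(f,u,v):
    F=K(f); d=np.array([(u-f["cx"])/F,(v-f["cy"])/F]); s=d.copy()
    for _ in range(30): s=d/(1+f["k1"]*(s@s))
    R=np.array(f["R"]); c=-R.T@np.array(f["t"]); w=R.T@np.array([s[0],s[1],1]); return c,w/np.linalg.norm(w)
def plane(f,u,v,z):
    c,w=ray(f,u,v); return c+w*(z-c[2])/w[2]
def proj(f,X):
    p=np.array(f["R"])@np.array(X)+np.array(f["t"]); s=p[:2]/p[2]; s=s*(1+f["k1"]*(s@s)); return s*K(f)+[f["cx"],f["cy"]]
def two(f1,p1,f2,p2):
    c1,a=ray(f1,*p1); c2,b=ray(f2,*p2)
    s=np.linalg.lstsq(np.c_[a,-b],c2-c1,rcond=None)[0]
    P,Q=c1+a*s[0],c2+b*s[1]; return (P+Q)/2,np.linalg.norm(P-Q)
def save(f,n): cv2.imwrite("pics/"+n,cv2.cvtColor(f["image"],cv2.COLOR_RGB2BGR))
E
python3 - <<'E'
from h import *
import pickle
o=bot.observe(); print(o["position"],o["tool_rot"],bot.pinch_z,o["clock"],o["grip_width"],o["force"])
fs={n:grab_frame(n) for n in("side","top","wrist")}
pickle.dump(fs,open("f0.pkl","wb"))
for n,f in fs.items():
    c,w=ray(f,f["cx"],f["cy"]);print(n,c,w,f["vertical_fov"],f["k1"]);save(f,n+"0.png")
E
```

```text
pics
[0.16951459 0.60123541 0.23072317] [-3.14048157e+00  4.36961557e-05  2.86682799e+00] 0.0187 0.0 0.08539482317341184 [0.65352528 0.53474544 0.12295471]
side [ 0.50239102 -1.23442099  0.93679245] [ 0.05644507  0.75189332 -0.65686405] 49.26418757978636 -0.0033814392778207104
top [ 0.44748496 -0.27213811  1.17248664] [ 0.11579964 -0.00461674 -0.99326186] 52.79496603828618 -0.13172143185976976
wrist [0.08740329 0.62464311 0.37291336] [ 0.31579771 -0.09064782 -0.94448652] 59.01433562877454 -0.019943513839446304
```

View pics/top0.png

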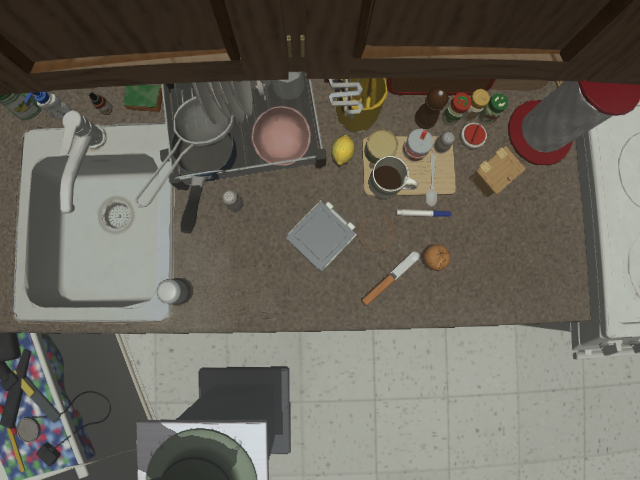

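View pics/side0.png

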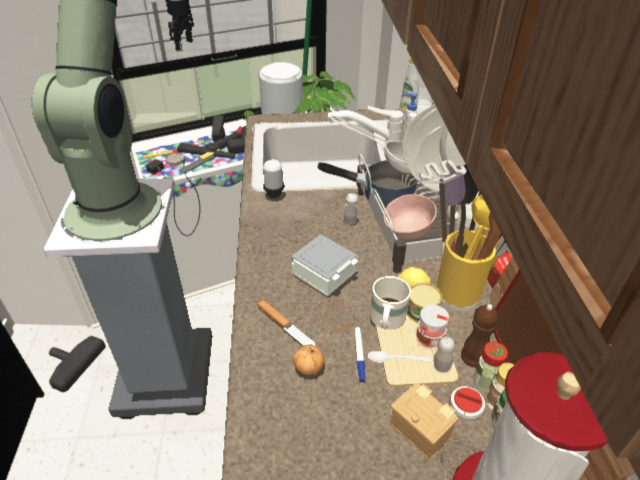

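The top view shows the grinder at (322,235) with its hinge tabs at upper right, so its front faces lower left. The flask is at (172,291), the spatula runs from its handle at (365,302) to its tip at (418,255), the shallot is at (436,257) and the shaker at (231,200). The side view agrees: flask at (273,178), grinder at (325,262).

```bash
python3 - <<'E'
from h import *
import pickle
fs=pickle.load(open("f0.pkl","rb")); f=fs["top"]; s=fs["side"]
hsv=cv2.cvtColor(f["image"],cv2.COLOR_RGB2HSV)
for n,(u,v) in dict(cover=(321,236),flask=(172,291),handle=(378,290),blade=(408,263),bg=(280,280),tab=(352,224),bg2=(350,290)).items(): print(n,hsv[v,u],plane(f,u,v,.05).round(3))
def comp(m,seed,box):
    x0,y0,x1,y1=box; mm=np.zeros_like(m); mm[y0:y1,x0:x1]=m[y0:y1,x0:x1]
    n,l,st,c=cv2.connectedComponentsWithStats(mm); k=l[seed[1],seed[0]]; return (l==k).astype(np.uint8),st[k],c[k]
H,S,V=[hsv[...,i].astype(int) for i in range(3)]
# handle
m,st,c=comp(((S>140)&(H<18)&(V>110)).astype(np.uint8),(378,290),(350,245,425,310)); print("handle",st,c)
r=cv2.minAreaRect(np.argwhere(m)[:,::-1].astype(np.float32)); print(r); print([plane(f,*p,.02).round(4) for p in cv2.boxPoints(r)])
m,st,c=comp(((S<70)&(V>140)).astype(np.uint8),(408,263),(380,245,425,290)); print("blade",st,c)
r=cv2.minAreaRect(np.argwhere(m)[:,::-1].astype(np.float32)); print(r); print([plane(f,*p,.0115).round(4) for p in cv2.boxPoints(r)])
m,st,c=comp(((S<60)&(abs(V-hsv[236,321,2])<22)).astype(np.uint8),(321,236),(270,190,370,285)); print("cover",st,c)
r=cv2.minAreaRect(np.argwhere(m)[:,::-1].astype(np.float32)); print(r); P=[plane(f,*p,.064) for p in cv2.boxPoints(r)]; print(np.round(P,4),np.mean(P,0))
a=cv2.resize(f["image"][190:290,270:370],(400,400),interpolation=cv2.INTER_CUBIC)
b=cv2.resize(s["image"][225:325,280:380],(400,400),interpolation=cv2.INTER_CUBIC)
cv2.imwrite("pics/c1.png",cv2.cvtColor(np.hstack([a,b]),cv2.COLOR_RGB2BGR))
save(fs["wrist"],"w0.png")
E
```

```text
cover [ 78  10 129] [ 0.587 -0.299  0.05 ]
flask [ 47   9 191] [0.465 0.052 0.05 ]
handle [ 14 139 149] [ 0.458 -0.428  0.05 ]
blade [ 43  10 182] [ 0.519 -0.501  0.05 ]
bg [19 58 93] [ 0.486 -0.202  0.05 ]
tab [ 44  16 171] [ 0.614 -0.373  0.05 ]
bg2 [ 19  54 103] [ 0.46  -0.363  0.05 ]
handle [     0      0    640    480 307153] [319.48986987 239.49340882]
((319.5, 239.5), (479.0, 639.0), 90.0)
[array([1.2954, 0.6056, 0.02  ]), array([ 1.2682, -1.2484,  0.02  ]), array([-0.0517, -1.1027,  0.02  ]), array([-0.0104,  0.5229,  0.02  ])]
blade [391 252  28  28 272] [405.48897059 263.84926471]
((404.7172546386719, 264.5686950683594), (8.704594612121582, 33.85748291015625), 47.29060745239258)
[array([ 0.4991, -0.4627,  0.0115]), array([ 0.5534, -0.5256,  0.0115]), array([ 0.5375, -0.5394,  0.0115]), array([ 0.4834, -0.4764,  0.0115])]
cover [ 286  200   71   71 2578] [320.30954228 235.08766486]
((322.0797119140625, 233.54244995117188), (51.226348876953125, 56.58464431762695), 43.99491500854492)
[[ 0.5869 -0.2133  0.064 ]
 [ 0.6808 -0.3064  0.064 ]
 [ 0.5952 -0.3898  0.064 ]
 [ 0.503  -0.2966  0.064 ]] [ 0.59147414 -0.30152371  0.064     ]
```

View pics/c1.png

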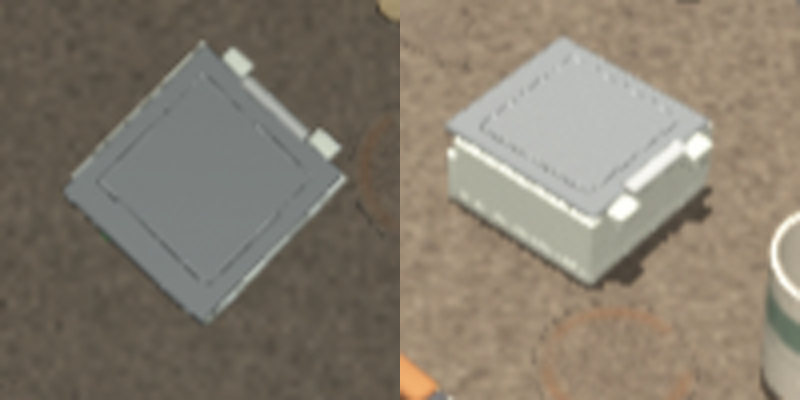

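View pics/wrist0.png

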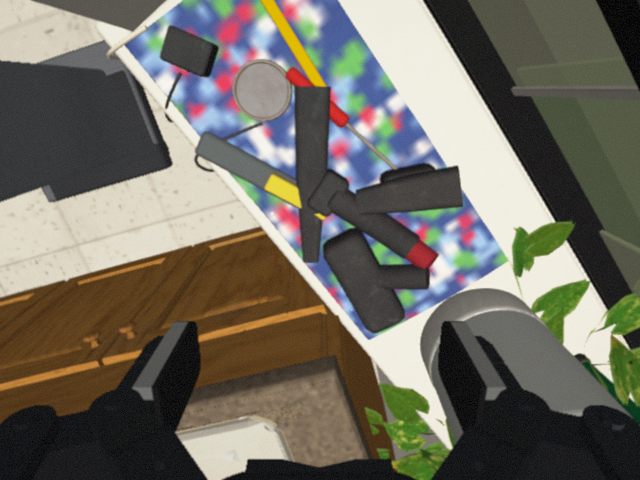

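The crop gives the cover's corners: (320.5,200.5), (286.8,237.5), (321.8,270.5) and (356.3,235), with the hinge tabs on the upper right edge. The wrist camera only sees off-table clutter so far.

```bash
python3 - <<'E'
from h import *
import pickle
fs=pickle.load(open("f0.pkl","rb")); f=fs["top"]; s=fs["side"]
C=[plane(f,*p,.064) for p in [(320.5,200.5),(286.75,237.5),(321.75,270.5),(356.25,235)]]
T,L,B,R=C; print(np.round(C,4)); print("len",np.linalg.norm(T-L),np.linalg.norm(B-R),"wid",np.linalg.norm(T-R),np.linalg.norm(L-B))
d=(T+R-L-B)/2; d/=np.linalg.norm(d); yaw=np.arctan2(d[1],d[0])
lip=(L+B)/2; hin=(T+R)/2; print("yaw",yaw,"lip",lip,"hinge",hin,"origin est",lip+.066*d,hin-.055*d)
# side check
C2=[plane(s,280+x/4,225+y/4,.064) for x,y in [(162,38),(47,125),(193,215),(312,127)]]
print(np.round(C2,4))
img=f["image"]
def msk(f,box,cond):
    h=cv2.cvtColor(f["image"],cv2.COLOR_RGB2HSV).astype(int); m=cond(h[...,0],h[...,1],h[...,2]).astype(np.uint8)
    z=np.zeros_like(m); x0,y0,x1,y1=box; z[y0:y1,x0:x1]=m[y0:y1,x0:x1]
    n,l,st,c=cv2.connectedComponentsWithStats(z); k=1+np.argmax(st[1:,4]); return (l==k),st[k],c[k]
for n,ff,hb,bb in (("top",f,(350,260,400,310),(385,245,425,285)),("side",s,(250,290,300,335),(275,315,320,352))):
    m,st,c=msk(ff,hb,lambda H,S,V:(S>105)&(H<20)&(V>90)); print(n,"handle",st,c,plane(ff,*c,.012 ).round(4))
    m2,st2,c2=msk(ff,bb,lambda H,S,V:(S<50)&(V>140)); print("blade",st2,c2,plane(ff,*c2,.0115).round(4))
    for mm,z in((m,.018),(m2,.0115)):
        P=np.argwhere(mm)[:,::-1]; W=np.array([plane(ff,*p,z)[:2] for p in P]); r=cv2.minAreaRect(W.astype(np.float32)*1000)
        print(r); e=np.array([.66,-.75]); e=cv2.fitLine(W.astype(np.float32),cv2.DIST_L2,0,.01,.01).ravel()[:2]; e=e*np.sign(e[0]); q=W@e; print(" yaw",np.arctan2(e[1],e[0]),"ends",W[q<q.min()+.004].mean(0).round(4),W[q>q.max()-.004].mean(0).round(4))
E
```

```text
[[ 0.6688 -0.2996  0.064 ]
 [ 0.5835 -0.2196  0.064 ]
 [ 0.5056 -0.2987  0.064 ]
 [ 0.586  -0.3804  0.064 ]]
len 0.11692180409148319 0.1146347852955471 wid 0.11571877417150617 0.11096427567636959
yaw -0.7729859310778846 lip [ 0.5445678  -0.25916339  0.064     ] hinge [ 0.62742801 -0.33999175  0.064     ] origin est [ 0.59181251 -0.30524959  0.064     ] [ 0.58805742 -0.30158658  0.064     ]
[[ 0.5858 -0.2219  0.064 ]
 [ 0.5097 -0.2986  0.064 ]
 [ 0.592  -0.3809  0.064 ]
 [ 0.6709 -0.3109  0.064 ]]
top handle [362 275  33  30 306] [377.82026144 289.54248366] [ 0.4598 -0.4334  0.012 ]
blade [391 252  28  28 272] [405.48897059 263.84926471] [ 0.52   -0.5028  0.0115]
((459.89739990234375, -433.0068054199219), (18.83700180053711, 93.4910888671875), 40.74980545043945)
 yaw -0.8593739 ends [ 0.4309 -0.3991] [ 0.4892 -0.4665]
((518.4055786132812, -501.063232421875), (20.969717025756836, 82.99546813964844), 40.62338638305664)
 yaw -0.8609159 ends [ 0.4852 -0.4771] [ 0.5443 -0.5307]
side handle [258 300  32  29 357] [272.57422969 313.38655462] [ 0.4596 -0.433   0.012 ]
blade [284 323  32  23 287] [298.91986063 335.11149826] [ 0.5175 -0.4995  0.0115]
((458.7124938964844, -437.0806884765625), (26.81407356262207, 97.373779296875), 39.8356819152832)
 yaw -0.884667 ends [ 0.4318 -0.3986] [ 0.4855 -0.4747]
((517.9522094726562, -500.7521667480469), (24.93939208984375, 83.01052856445312), 40.5872688293457)
 yaw -0.792123 ends [ 0.4884 -0.4746] [ 0.5497 -0.5256]
```

arm_command --commands '[[[45,-30,0],0,-1],[[45,-40,0],0,-1],[[45,-40,0],0,-1],[[45,-40,0],0,-1],[[45,-40,0],0,-1],[[45,-40,0],0,-1],[[30,-40,0],0,-1],[[0,-48,0],0,-1],[[0,-48,0],-0.1,-1],[[0,-48,0],-0.1,-1],[[0,-48,0],-0.1,-1],[[0,-48,0],-0.1,-1],[[0,-48,0],-0.1,-1],[[0,-48,0],-0.1,-1]]'

```text
clock: 1.55
position: [0.4276, 0.0299, 0.2314]
tool_rot: [3.141, 0.0, 2.263]
force: [1.8, 0.2, 0.4]
grip_width: 0.0855
finger_force: 0.0
```

arm_command --commands '[[[5,-46,0],0.015,-1],[[5,-46,0],0,-1],[[5,-46,0],0,-1],[[5,-46,0],0,-1],[[5,-46,0],0,-1],[[5,-46,0],0,-1],[[5,-46,0],0,-1],[[5,-46,-20],0,-1],[[0,-40,-30],0,-1],[[0,0,-40],0,-1],[[0,0,0],0,-1],[[0,0,0],0,-1],[[0,0,0],0,-1],[[0,0,0],0,-1]]'

```text
clock: 2.95
position: [0.4691, -0.3757, 0.1434]
tool_rot: [3.141, 0.002, 2.283]
force: [0.2, 0.2, 0.7]
grip_width: 0.0855
finger_force: 0.0
```

arm_command --commands '[[[1,-30,-20],0,-1],[[1,-30,-20],0,-1],[[0,-10,-20],0,-1],[[0,0,-20],0,-1],[[0,0,0],0,-1],[[0,0,0],0,-1],[[0,0,0],0,-1],[[0,0,0],0,-1]]'

```text
clock: 3.75
position: [0.4707, -0.446, 0.0629]
tool_rot: [3.141, 0.002, 2.282]
force: [0.2, 0.9, 0.0]
grip_width: 0.0854
finger_force: 0.0
```

```bash
python3 - <<'E'
from h import *
f=grab_frame("wrist"); save(f,"w1.png"); print(bot.observe()["position"],proj(f,(.471,-.446,.02)),proj(f,(.546,-.533,.0115)))
E
```

```text
[ 0.47065473 -0.44597517  0.06263563] [319.906628   278.13915074] [319.755389   449.37526286]
```

View pics/w1.png

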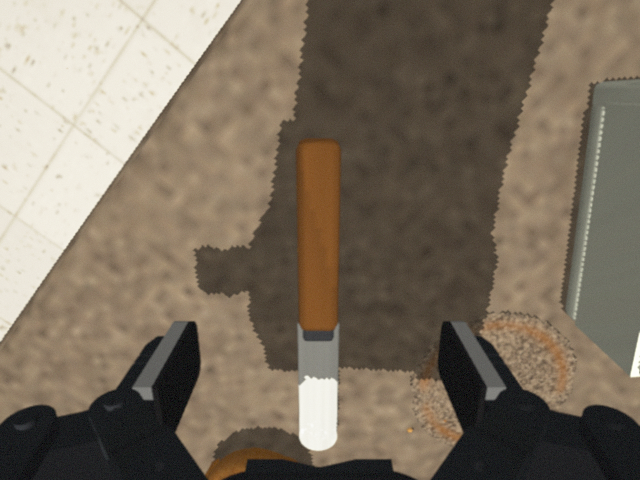

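The wrist view shows the spatula centred and aligned between the fingers. Its handle lies at (319,140–335) and its tip at (319,450), as predicted.

arm_command --commands '[[[0,0,-20],0,-1],[[0,0,-20],0,-1],[[0,0,-12],0,-1],[[0,0,-6],0,-1],[[0,0,0],0,-1],[[0,0,0],0,1],[[0,0,0],0,1],[[0,0,0],0,1],[[0,0,0],0,1],[[0,0,0],0,1],[[0,0,0],0,1],[[0,0,0],0,1],[[0,0,0],0,1]]' --newtons 80

```text
clock: 5.1
position: [0.4702, -0.4461, 0.004]
tool_rot: [3.141, 0.001, 2.282]
force: [-0.7, 0.9, 7.1]
grip_width: 0.0182
finger_force: 79.1
```

arm_command --commands '[[[0,0,15],0,1],[[0,0,30],0,1],[[0,0,40],0,1],[[0,5,35],0.035,1],[[-5,35,0],0.04,1],[[-5,48,0],0,1],[[-5,48,0],0,1],[[-5,48,0],0,1],[[0,48,0],0,1],[[0,35,0],0,1],[[0,15,0],0,1],[[0,0,0],0,1],[[0,0,0],0,1],[[0,0,0],0,1]]'

```text
clock: 6.5
position: [0.4501, -0.165, 0.1238]
tool_rot: [3.142, 0.001, 2.355]
force: [-0.3, -0.3, -1.2]
grip_width: 0.0183
finger_force: 78.3
```

```bash
python3 - <<'E'
from h import *
import pickle
o=bot.observe();print(o["position"],o["tool_rot"],o["grip_width"])
w=grab_frame("wrist");t=grab_frame("top");s=grab_frame("side")
pickle.dump((w,t,s),open("f1.pkl","wb"))
tip=np.array(o["position"])+np.array([.115*.707,-.115*.707,.006]); print(tip)
for f in (w,t,s): print(proj(f,tip),proj(f,(.591-.066*.707,-.304+.066*.707,.058)))
save(w,"w2.png")
x,y=map(int,proj(s,tip)); a=cv2.resize(s["image"][y-60:y+60,x-80:x+80],(640,480),interpolation=cv2.INTER_CUBIC); cv2.imwrite("pics/s2.png",a[...,::-1])
print(x-80,y-60)
E
```

```text
[ 0.45006409 -0.16500818  0.12384401] [3.14151906e+00 7.11414626e-04 2.35547740e+00] 0.018315323242431583
[ 0.53136909 -0.24631318  0.12984401]
[319.7062571  548.10851774] [321.74160136 452.03408546]
[297.94874671 257.49372308] [303.428937   254.28301976]
[299.19655892 221.4541596 ] [305.06596963 246.1889281 ]
219 161
```

View pics/w2.png

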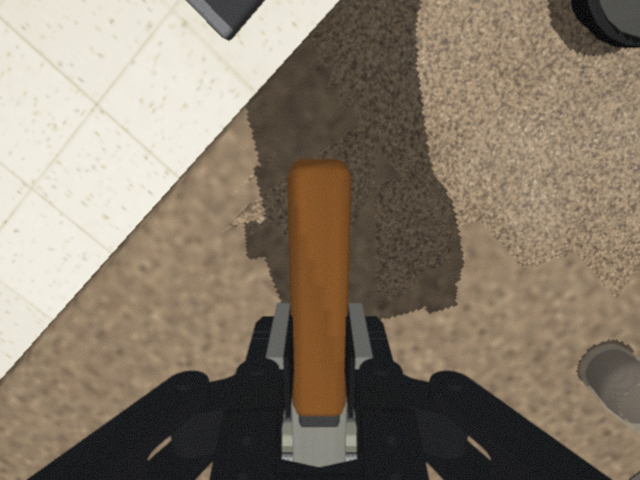

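View pics/s2.png

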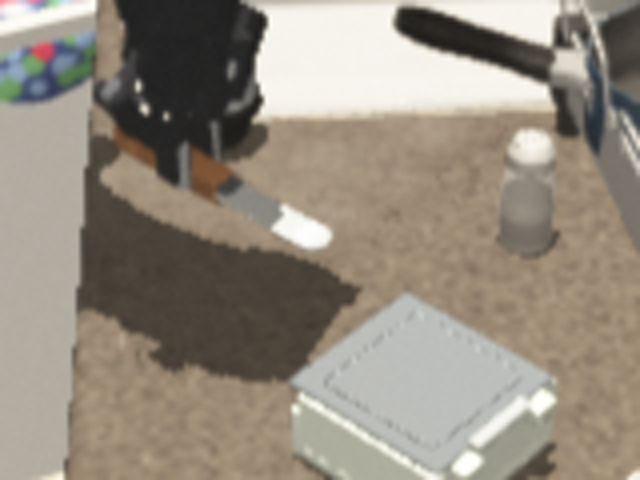

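In the wrist view the handle runs from row 160 to the junction at row 415, and it is straight. In the side crop the tip is at about px (301.8,221), roughly 2 px beyond the prediction, so I'll check it by triangulation.

```bash
python3 - <<'E'
from h import *
import pickle
w,t,s=pickle.load(open("f1.pkl","rb")); p=np.array([.45006,-.16501,.12384]); d=np.array([.707,-.707,0])
for k in(-.065,.030):
  for dz in (0.012,.016): print(k,dz,proj(w,p+d*k+[0,0,dz]))
print(plane(w,320,160,.14)-p, plane(w,320,420,.14)-p)
T=[]
for f in (t,s):
    x,y=map(int,proj(f,p+d*.115+[0,0,.006])); h=cv2.cvtColor(f["image"],cv2.COLOR_RGB2HSV).astype(int)
    m=np.zeros(h.shape[:2],np.uint8); m[y-22:y+16,x-28:x+16]=((h[...,1]<40)&(h[...,2]>150))[y-22:y+16,x-28:x+16]
    n,l,st,c=cv2.connectedComponentsWithStats(m); 
    for k in range(1,n):
        if st[k,4]>15:
            P=np.argwhere(l==k)[:,::-1]; e=proj(f,p+d*.115)-proj(f,p); e/=np.linalg.norm(e); q=P@e; print(st[k],c[k],"tip",P[q>q.max()-1].mean(0)+e*.5)
            if st[k,4]>60:T.append((f,P[q>q.max()-1].mean(0)+e*.5))
if len(T)==2: print(two(*T[0],*T[1]),p+d*.115)
E
```

```text
-0.065 0.012 [319.49739709 159.75938844]
-0.065 0.016 [319.50810883 161.888548  ]
0.03 0.012 [319.63508509 410.5354099 ]
0.03 0.016 [319.64672765 418.20673107]
[-0.04626505  0.04647122  0.01616   ] [ 0.02179107 -0.02160589  0.01616   ]
[281 256  19  16 161] [291.60248447 263.45341615] tip [297.56954856 257.41810513]
[286 212  16  12 114] [293.8245614  217.97368421] tip [301.03461628 220.84720172]
(array([ 0.53370628, -0.24543849,  0.13056378]), np.float64(0.004417398555479601)) [ 0.531365 -0.246315  0.12384 ]
```

arm_command --commands '[[[0,0,-25],0,1],[[0,0,-30],0,1],[[0,0,-18],0,1],[[0,0,-6],0,1],[[0,0,0],0,1],[[0,0,0],0,1],[[0,0,0],0,1]]'

```text
clock: 7.35
position: [0.4506, -0.1641, 0.0454]
tool_rot: [3.141, 0.001, 2.357]
force: [-0.4, -0.2, -1.3]
grip_width: 0.0182
finger_force: 78.3
```

arm_command --commands '[[[3,-3,0],0,1],[[3,-3,0],0,1],[[3,-3,0],0,1],[[3,-3,0],0,1],[[3,-3,0],0,1],[[2,-2,0],0,1],[[0,0,0],0,1],[[0,0,0],0,1],[[0,0,0],0,1]]'

```text
clock: 8.25
position: [0.4669, -0.1808, 0.0444]
tool_rot: [-3.142, -0.0, 2.357]
force: [-0.5, 0.3, -0.1]
grip_width: 0.0179
finger_force: 78.3
```

```bash
python3 - <<'E'
from h import *
o=bot.observe();print(o["position"],o["force"])
s=grab_frame("side");t=grab_frame("top")
p=np.array(o["position"]);tip=p+[.082,-.081,.006]; im=[]
for f in(s,t):
    x,y=map(int,proj(f,tip)); print(x,y); im.append(cv2.resize(f["image"][y-40:y+40,x-40:x+40],(400,400),interpolation=cv2.INTER_CUBIC))
cv2.imwrite("pics/c3.png",np.hstack(im)[...,::-1])
E
```

```text
[ 0.46691298 -0.18078954  0.044436  ] [-0.48551837  0.27304027 -0.14704177]
307 249
305 252
```

View pics/c3.png

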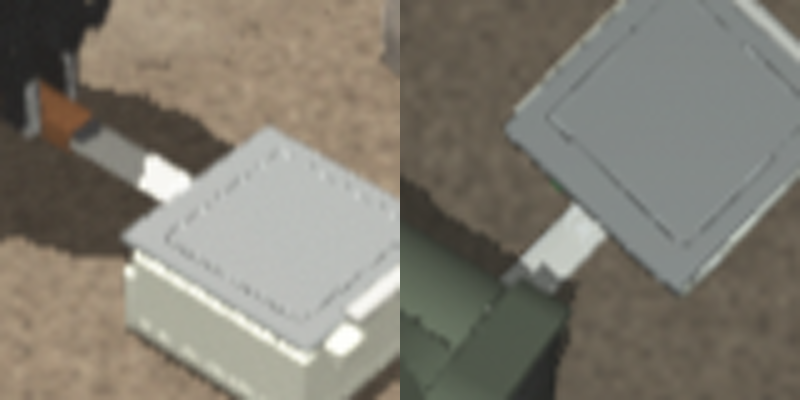

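The blade tip is under the lip in both views (side crop at about (185,185), top crop at about (600,225)) and there is no contact force. Now I'll lift and swing the cover.

arm_command --commands '[[[0,0,5],0,1],[[0,0,5],0,1],[[0,0,5],0,1],[[0,0,5],0,1],[[2,-2,4],0,1],[[2,-2,4],0,1],[[2,-2,4],0,1],[[2.8,-2.8,6],0,1],[[2.8,-2.8,6],0,1],[[2.8,-2.8,6],0,1],[[2.7,-2.7,5.5],0,1],[[2.7,-2.7,5.5],0,1],[[2.7,-2.7,5.5],0,1],[[3,-3,5],0,1],[[3,-3,5],0,1],[[3,-3,5],0,1],[[0,0,0],0,1],[[0,0,0],0,1]]'

```text
clock: 10.15
position: [0.4985, -0.2124, 0.1259]
tool_rot: [-3.142, -0.0, 2.357]
force: [-1.7, -0.4, -1.0]
grip_width: 0.0182
finger_force: 78.3
```

```bash
python3 - <<'E'
from h import *
o=bot.observe();print(o["position"],o["force"],o["moment"],o["finger_force"])
s=grab_frame("side"); t=grab_frame("top")
p=np.array(o["position"]);tip=p+[.082,-.081,.006]; im=[]
for f in(s,t):
    x,y=map(int,proj(f,tip)); print(x,y); im.append(cv2.resize(f["image"][y-50:y+50,x-50:x+50],(400,400),interpolation=cv2.INTER_CUBIC))
cv2.imwrite("pics/c4.png",np.hstack(im)[...,::-1])
E
```

```text
[ 0.4985108  -0.21238991  0.12589622] [-1.73162243 -0.38018382 -1.04821269] [ 0.04468568  0.11893793 -0.02290728] 78.25944900512695
320 232
319 234
```

View pics/c4.png

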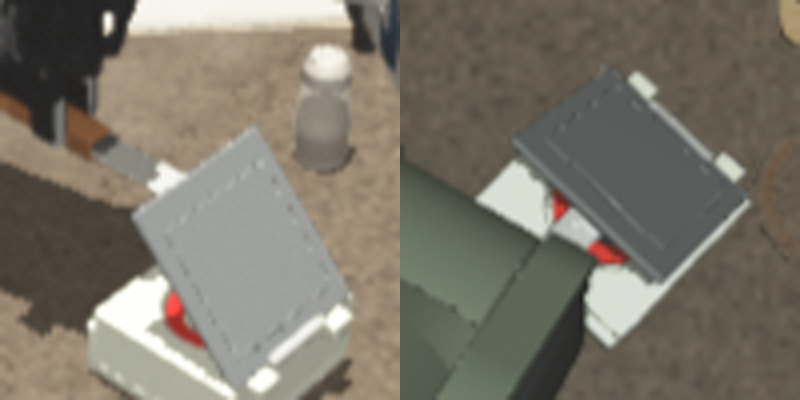

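The cover is up at about 0.8 rad on the blade tip, and the red ring shows underneath it. I'll continue the swing.

arm_command --commands '[[[3.7,-3.7,4],0,1],[[3.7,-3.7,4],0,1],[[3.7,-3.7,4],0,1],[[4.2,-4.2,3],0,1],[[4.2,-4.2,3],0,1],[[4.2,-4.2,3],0,1],[[4.5,-4.5,2],0,1],[[4.5,-4.5,2],0,1],[[4.5,-4.5,2],0,1],[[4.7,-4.7,0.5],0,1],[[4.7,-4.7,0.5],0,1],[[4.7,-4.7,0.5],0,1],[[4.6,-4.6,-1],0,1],[[4.6,-4.6,-1],0,1],[[4.6,-4.6,-1],0,1],[[4.4,-4.4,-2],0,1],[[4.4,-4.4,-2],0,1],[[4.4,-4.4,-2],0,1],[[0,0,0],0,1],[[0,0,0],0,1]]'

```text
clock: 12.25
position: [0.5767, -0.2907, 0.1453]
tool_rot: [-3.141, -0.0, 2.357]
force: [0.3, 0.1, -0.3]
grip_width: 0.0181
finger_force: 78.3
```

```bash
python3 - <<'E'
from h import *
o=bot.observe();print(o["position"],o["force"],o["moment"],o["finger_force"])
s=grab_frame("side"); t=grab_frame("top")
save(s,"s5.png");im=[]
for f in(s,t):
    x,y=map(int,proj(f,(.62,-.33,.1))); print(x,y); im.append(cv2.resize(f["image"][y-60:y+60,x-60:x+60],(400,400),interpolation=cv2.INTER_CUBIC))
cv2.imwrite("pics/c5.png",np.hstack(im)[...,::-1])
E
```

```text
[ 0.5767217  -0.2907293   0.14528893] [ 0.2860467   0.14843481 -0.315778  ] [-0.01283874  0.01223228  0.00869575] 78.26336145401001
338 252
334 218
```

View pics/c5.png

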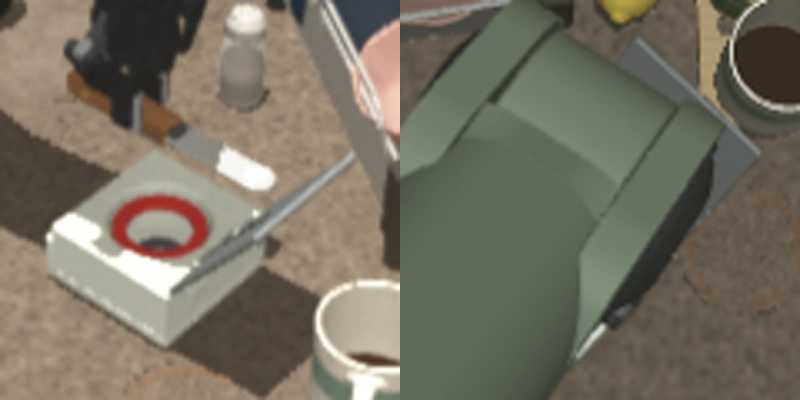

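The cover leans fully back, from the hinge at crop (170,290) to the lip at (350,155). It is free of the blade, and the ring is exposed. I'll lay the spatula back on its old spot.

arm_command --commands '[[[-12,12,0],0,1],[[-23,23,0],0,1],[[-25,25,0],0,1],[[-25,25,0],0,1],[[-21,21,0],0,1],[[0,-30,0],-0.03,1],[[0,-45,0],-0.04,1],[[0,-45,0],0,1],[[0,-45,0],0,1],[[0,-45,0],0,1],[[0,-35,-10],0,1],[[0,-16,-20],0,1],[[0,0,-30],0,1],[[0,0,-30],0,1],[[0,0,-20],0,1],[[0,0,0],0,1],[[0,0,0],0,1],[[0,0,0],0,1]]'

```text
clock: 14.15
position: [0.4714, -0.4462, 0.037]
tool_rot: [3.141, 0.002, 2.287]
force: [0.6, -0.1, -0.3]
grip_width: 0.0178
finger_force: 78.3
```

arm_command --commands '[[[0,0,-12],0,1],[[0,0,-10],0,1],[[0,0,-5],0,1],[[0,0,-3],0,1],[[0,0,-2],0,1],[[0,0,0],0,1],[[0,0,0],0,1],[[0,0,0],0,1]]'

```text
clock: 14.95
position: [0.4707, -0.4457, 0.004]
tool_rot: [3.141, -0.0, 2.287]
force: [-3.7, 3.5, 10.0]
grip_width: 0.0183
finger_force: 79.6
```

arm_command --commands '[[[0,0,0],0,-1],[[0,0,0],0,-1],[[0,0,0],0,-1],[[0,0,0],0,-1],[[0,0,0],0,-1],[[0,0,15],0,-1],[[0,0,30],0,-1],[[0,0,40],0,-1],[[0,0,40],0,-1],[[0,20,40],0,-1],[[0,45,40],0,-1],[[0,48,25],0.04,-1],[[0,48,0],0.04,-1],[[0,48,0],0,-1],[[0,48,0],0,-1],[[0,48,0],0,-1],[[0,48,0],0,-1],[[0,40,0],0,-1],[[0,0,0],0,-1],[[0,0,0],0,-1]]'

```text
clock: 16.95
position: [0.4709, -0.0634, 0.2257]
tool_rot: [3.141, 0.001, 2.368]
force: [-0.4, -0.8, 0.1]
grip_width: 0.0851
finger_force: 0.0
```

```bash
python3 - <<'E'
from h import *
import pickle
o=bot.observe();print(o["position"],o["tool_rot"],o["force"],o["grip_width"])
F={n:grab_frame(n) for n in("wrist","top","side")}; pickle.dump(F,open("f2.pkl","wb"))
# spatula check
t=F["top"]
h=cv2.cvtColor(t["image"],cv2.COLOR_RGB2HSV).astype(int)
m=np.zeros(h.shape[:2],np.uint8); m[260:310,350:400]=((h[...,1]>105)&(h[...,0]<20)&(h[...,2]>90))[260:310,350:400]
n,l,st,c=cv2.connectedComponentsWithStats(m);k=1+np.argmax(st[1:,4]);print("handle",st[k],plane(t,*c[k],.012))
for n,f in (("top",pickle.load(open("f0.pkl","rb"))["top"]),("side",F["side"])):
    h=cv2.cvtColor(f["image"],cv2.COLOR_RGB2HSV).astype(int); print(n)
    x0,y0=(154,272) if n=="top" else (256,152); 
    print(h[y0:y0+52:3,x0:x0+40:3,2]); 
# wrist grey blobs
f=F["wrist"]; 
for P in ((.465,.052,0),(.465,.052,.104),(.465,.052,.115)): print(proj(f,P),proj(F["side"],P),proj(t,P))
E
```

```text
[ 0.4709203  -0.06337948  0.22568522] [3.14064586e+00 6.70797285e-04 2.36849248e+00] [-0.40568274 -0.82749083  0.10621966] 0.08513380273959227
handle [362 274  32  31 310] [ 0.46049369 -0.43320628  0.012     ]
top
[[167 168 168 167 166 127 114 108 107 106 102 101 103  98]
 [166 168 167 167 165 126 115 107 102 106 103 102 103 105]
 [167 168 165 164 161 126 112  55  56  68  65 107 110 101]
 [166 171 160 127 133 134 122  94  68  59  47  65  87 101]
 [166 170 138 170 170 172 164 127  90  68  63  51  66 105]
 [166 143 171 173 177 176 181 159 125  68  68  55  57  90]
 [165 138 175 174 180 184 188 183 130  67  67  60  58  98]
 [158 138 174 175 177 186 195 178 132  71  70  62  55  89]
 [169 159 167 175 178 184 197 150 124  72  71  57  61 107]
 [166 165 138 167 176 177 156 132  74  74  66  52 107 100]
 [165 163 165 137 137 135 119  75  74  63  57  85 110 107]
 [164 163 164 164 166 126 118  88  86 104  97 108 104 107]
 [165 164 166 166 166 124 117 106 105 103 103 106 104 109]
 [165 167 165 165 166 126 111 112 110 107 103 107 109 109]
 [167 166 165 164 156 130 125 114 111 103 107 105 110 111]
 
[... 796 characters left out ...]
5 143 136 122 121 248 248 248 248]
 [245 246 241 125 144 146 142 136 122  46 246 247 247 247]
 [236 241 235  46 113 130 128 111  48  99 240 241 241 240]
 [189 200 208 129  36  38  38  36  34 169 185 170 166 163]
 [170 167 158 101  36  35  34  35  47  82 153 163 161 151]
 [165 167 159 125  74  42  40  44  76  88 162 159 160 163]
 [163 160 163 164 129 112  84  84 125 160 162 157 167 167]
 [ 83  90  91  88  86  87  89 132 135  88  82  79  83  87]]
[414.55640855  90.05892096] [273.65668714 193.26849471] [177.65592923 291.17520338]
[452.16388624  90.52841544] [271.85829036 164.10520916] [165.02201667 290.63412276]
[457.93947264  90.60473264] [271.65859736 160.86606503] [163.54595887 290.57014043]
```

```bash
python3 - <<'E'
from h import *
import pickle
np.set_printoptions(linewidth=250)
F=pickle.load(open("f2.pkl","rb")); f=F["wrist"]; h=cv2.cvtColor(f["image"],cv2.COLOR_RGB2HSV).astype(int)
print(h[10:190:6,360:560:6,2]); print(h[10:190:12,360:560:12,1])
E
```

```text
[[144 158 164 ... 229 229 229]
 [142 160 131 ... 229 229 229]
 [142 153 149 ... 228 230 228]
 ...
 [ 85  81  82 ... 233 232 234]
 [ 84  80  72 ... 233 233 232]
 [ 88  97  76 ... 234 233 233]]
[[66 73 54 11  1  2  1  1  2 18 18 15 18 20 18 17 19]
 [77 65 70 11  1  2  3  1  2 18 18 16 17 17 18 19 20]
 [73 61 69 30  2  2  3  6  4 31 15 16 14 16 21 20 20]
 [63 61 69 69 38  3  5  6  6 29 14 16 19 19 19 18 18]
 [65 72 74 75 13 19 15 15 17 19 16 15 15 15 19 19 18]
 [71 73 21 27 14 20  9  9 10 10 16 16 15 15 14 15 20]
 [74 73 13  8 17  5  6  8 10 10 15 12 16 15 16 19 20]
 [72 70 22 21 16  6  7  8 10 10 13 15 15 17 20 18 19]
 [67 73 14 19 14  7  9 11  9 12 18 20 15 16 16 15 18]
 [69 61 13 11 17 10 11  9 10  9 21 14 15 16 16 19 19]
 [59 73 72 15 18 16 10 10 11 18 35 16 19 19 18 19 18]
 [73 70 69 66 65 37 17 21 66 69 62 29 16 16 16 20 16]
 [76 74 62 64 70 75 70 74 70 69 76 37 16 15 19 18 15]
 [71 63 52 62 57 67 67 69 76 75 69 70 24 20 16 16 19]
 [61 67 66 57 68 67 70 67 65 73 75 67 71 28 20 20 21]]
```

arm_command --commands '[[[-2,30,0],0,-1],[[-2,40,0],0,-1],[[-2,30,0],0,-1],[[-2,10,0],0,-1],[[0,0,0],0,-1],[[0,0,0],0,-1],[[0,0,0],0,-1]]'

```text
clock: 17.8
position: [0.463, 0.0444, 0.2249]
tool_rot: [-3.141, 0.0, 2.365]
force: [0.3, 0.0, 1.0]
grip_width: 0.0857
finger_force: 0.0
```

```bash
python3 - <<'E'
from h import *
import pickle
o=bot.observe();print(o["position"],o["tool_rot"])
f=grab_frame("wrist"); pickle.dump(f,open("f3.pkl","wb"))
P=np.array([.463,.047,0])
th=np.linspace(0,2*np.pi,73)
for r,z in((.028,.104),(.032,.040),(.032,.03)):
    C=np.array([proj(f,P+[r*np.cos(a),r*np.sin(a),z]) for a in th]); print(r,z,C.min(0).round(1),C.max(0).round(1))
print(proj(f,P+[0,0,.115]))
h=cv2.cvtColor(f["image"],cv2.COLOR_RGB2HSV).astype(int)
for v in range(120,420,15): print(v,"V"," ".join("%d"%x for x in h[v,200:440:8,2]))
for v in range(120,420,30): print(v,"S"," ".join("%d"%x for x in h[v,200:440:8,1]))
E
```

```text
[0.46299187 0.04441253 0.22485008] [-3.14139117e+00  3.46428955e-04  2.36453970e+00]
0.028 0.104 [279.2 182.6] [365.3 264.7]
0.032 0.04 [281.4 160.1] [362.1 238.6]
0.032 0.03 [282.4 158.1] [360.9 234.6]
[322.39451854 230.32711276]
120 V 193 189 197 167 65 72 66 72 64 64 71 86 190 183 196 198 198 196 198 200 200 140 178 195 198 200 198 196 201 200
135 V 179 194 66 59 64 63 63 59 59 64 69 59 144 139 200 196 192 199 195 199 195 196 118 185 198 194 197 198 197 202
150 V 61 66 62 70 69 71 71 68 60 69 61 57 69 107 129 133 195 196 198 196 196 196 117 100 145 189 196 199 199 197
165 V 79 66 69 67 69 60 58 59 63 62 58 61 53 45 17 24 26 113 197 201 200 199 205 196 94 93 169 195 199 196
180 V 126 154 115 61 68 64 62 66 70 61 70 29 68 75 79 81 84 79 77 54 201 197 200 194 202 130 97 107 179 199
195 V 110 127 112 115 136 60 75 70 60 67 63 74 88 100 100 104 101 102 95 73 126 197 201 201 201 198 199 95 95 134
210 V 128 109 125 128 127 111 119 51 68 63 63 96 103 108 117 107 106 114 107 92 62 148 145 199 196 195 195 199 201 93
225 V 129 109 112 109 119 139 135 123 128 120 87 103 106 105 106 111 108 10
[... 1774 characters left out ...]
4 22 33 29 30 31 34 29 27 26
210 S 72 63 69 82 70 64 73 65 53 61 69 16 15 24 20 14 10 13 24 17 33 64 32 28 29 29 31 31 32 30
240 S 70 75 76 73 75 78 77 74 75 64 71 16 17 19 17 17 15 20 16 20 31 77 77 61 71 55 30 34 30 32
270 S 72 73 76 74 76 72 72 67 69 70 66 65 59 66 66 81 63 77 55 55 75 70 71 62 69 70 67 79 66 27
300 S 80 73 81 68 74 75 80 73 77 76 69 67 64 72 72 72 74 70 72 67 68 71 74 68 64 74 75 66 57 66
330 S 76 71 71 80 77 76 78 80 81 87 75 70 69 67 65 63 74 70 73 69 74 67 70 74 75 73 78 83 76 69
360 S 67 78 77 79 77 68 75 75 71 75 81 75 80 86 76 84 73 68 71 83 80 79 77 78 75 83 87 76 75 84
390 S 78 78 83 80 79 78 77 68 77 86 82 78 80 70 77 77 76 72 79 84 76 81 83 83 73 74 82 75 83 78
```

```bash
python3 - <<'E'
from h import *
import pickle
from scipy.optimize import least_squares
f=pickle.load(open("f3.pkl","rb")); h=cv2.cvtColor(cv2.medianBlur(f["image"],5),cv2.COLOR_RGB2HSV).astype(int)
m=((h[...,1]<42)&(h[...,2]<125)&(h[...,2]>70)).astype(np.uint8); z=np.zeros_like(m); z[176:290,260:385]=m[176:290,260:385]
z=cv2.morphologyEx(z,cv2.MORPH_OPEN,np.ones((5,5),np.uint8)); n,l,st,c=cv2.connectedComponentsWithStats(z); k=1+np.argmax(st[1:,4]); print(st[k],c[k])
M=(l==k).astype(np.uint8); ct=max(cv2.findContours(M,cv2.RETR_EXTERNAL,cv2.CHAIN_APPROX_NONE)[0],key=len)[:,0].astype(float)
lo=ct[ct[:,1]>222]; W=np.array([plane(f,*p,.104)[:2] for p in lo])
r=least_squares(lambda q:np.hypot(*(W-q[:2]).T)-q[2],[.463,.047,.028],loss="soft_l1",f_scale=.001); print(r.x, np.abs(r.fun).mean())
E
```

```text
[ 279  176   84   91 6129] [320.61021374 221.02985805]
[0.46389333 0.04474025 0.02696045] 0.00018403078320967882
```

arm_command --commands '[[[1,0,-30],0,-1],[[0,0,-40],0,-1],[[0,0,-35],0,-1],[[0,0,-30],0,-1],[[0,0,-20],0,-1],[[0,0,-10],0,-1],[[0,0,0],0,-1],[[0,0,0],0,-1],[[0,0,0],0,1],[[0,0,0],0,1],[[0,0,0],0,1],[[0,0,0],0,1],[[0,0,0],0,1],[[0,0,0],0,1]]' --newtons 80

```text
clock: 19.25
position: [0.4643, 0.046, 0.0608]
tool_rot: [3.14, 0.001, 2.367]
force: [-3.2, -0.1, 18.4]
grip_width: 0.0533
finger_force: 80.4
```

arm_command --commands '[[[0,0,10],0,1],[[0,0,25],0,1],[[0,0,35],0,1],[[0,0,30],0,1],[[0,0,0],0,1],[[0,0,0],0,1],[[0,0,0],0,1]]'

```text
clock: 19.95
position: [0.4634, 0.046, 0.1593]
tool_rot: [-3.141, -0.001, 2.367]
force: [-0.1, 0.1, -1.2]
grip_width: 0.0536
finger_force: 84.3
```

```bash
python3 - <<'E'
from h import *
import pickle
o=bot.observe();print(o["position"],o["force"],o["grip_width"])
F=pickle.load(open("f2.pkl","rb"))
F["top2"]=grab_frame("top");F["side2"]=grab_frame("side"); pickle.dump((F["top2"],F["side2"]),open("f4.pkl","wb"))
for n in("top","side","top2","side2"):
    f=F[n]; h=cv2.cvtColor(f["image"],cv2.COLOR_RGB2HSV).astype(int)
    x,y=map(int,proj(f,(.591,-.304,.052)))
    m=(((h[...,0]<8)|(h[...,0]>172))&(h[...,1]>120)&(h[...,2]>60)).astype(np.uint8); z=np.zeros_like(m); z[y-30:y+30,x-30:x+30]=m[y-30:y+30,x-30:x+30]
    ct=max(cv2.findContours(z,cv2.RETR_EXTERNAL,cv2.CHAIN_APPROX_NONE)[0],key=len)
    W=np.array([plane(f,*p,.052)[:2] for p in ct[:,0].astype(float)])*1000
    hull=cv2.convexHull(W.astype(np.float32)); print(n,z.sum(),"minrect",cv2.minAreaRect(hull)[:2],"circ",cv2.minEnclosingCircle(hull), "ell",cv2.fitEllipse(W.astype(np.float32))[:2])
    # inner hole
    cs,hi=cv2.findContours(z,cv2.RETR_CCOMP,cv2.CHAIN_APPROX_NONE)
    for c,q in zip(cs,hi[0]):
        if q[3]>=0 and len(c)>20:
            V=np.array([plane(f,*p,.052)[:2] for p in c[:,0].astype(float)])*1000; print("  hole",cv2.fitEllipse(V.astype(np.float32))[:2])
E
```

```text
[0.46337472 0.0460368  0.15926216] [-0.13999493  0.08849689 -1.2383854 ] 0.053594143298928795
top 366 minrect ((591.1828002929688, -301.11083984375), (68.60421752929688, 70.8697509765625)) circ ((591.3631591796875, -301.1643371582031), 35.68716049194336) ell ((591.2654418945312, -301.1833190917969), (68.2322769165039, 69.81581115722656))
  hole ((591.1077270507812, -300.7288818359375), (51.24816131591797, 53.081268310546875))
side 234 minrect ((592.062255859375, -301.4895935058594), (68.99707794189453, 65.76787567138672)) circ ((592.2818603515625, -302.6759033203125), 35.78350067138672) ell ((592.4117431640625, -301.2682189941406), (63.36659240722656, 69.65502166748047))
  hole ((591.798095703125, -305.7039794921875), (47.10260772705078, 51.520050048828125))
top2 365 minrect ((591.1828002929688, -301.11083984375), (68.60421752929688, 70.8697509765625)) circ ((591.3631591796875, -301.1643371582031), 35.68716049194336) ell ((591.2654418945312, -301.1833190917969), (68.2322769165039, 69.81581115722656))
  hole ((591.178955078125, -300.718505859375), (51.440860748291016, 53.02650833129883))
side2 234 minrect ((592.062255859375, -301.4895935058594), (68.99707794189453, 65.76787567138672)) circ ((592.2818603515625, -302.6759033203125), 35.78350067138672) ell ((592.4117431640625, -301.2682189941406), (63.36659240722656, 69.65502166748047))
  hole ((591.798095703125, -305.7039794921875), (47.10260772705078, 51.520050048828125))
```

arm_command --commands '[[[6,-16,0],0,1],[[11,-30,0],0,1],[[14,-38,0],0,1],[[14,-38,0],0,1],[[14,-38,0],0,1],[[14,-38,0],0,1],[[14,-38,0],0,1],[[14,-38,0],0,1],[[14,-38,0],0,1],[[9,-25,0],0,1],[[4,-11,0],0,1],[[0,0,0],0,1],[[0,0,0],0,1],[[0,0,0],0,1],[[0,0,0],0,1]]'

```text
clock: 21.55
position: [0.592, -0.3008, 0.1599]
tool_rot: [3.141, -0.0, 2.368]
force: [0.7, 0.1, -1.5]
grip_width: 0.054
finger_force: 84.2
```

arm_command --commands '[[[0,-1,-15],0,1],[[0,0,-20],0,1],[[0,0,-12],0,1],[[0,0,-4],0,1],[[0,0,-4],0,1],[[0,0,-4],0,1],[[0,0,-4],0,1],[[0,0,0],0,1],[[0,0,0],0,1]]'

```text
clock: 22.45
position: [0.592, -0.3031, 0.097]
tool_rot: [3.141, 0.0, 2.367]
force: [-0.8, 0.3, -1.1]
grip_width: 0.0535
finger_force: 84.3
```

arm_command --commands '[[[0,1,-2],0,1],[[0,0,-2],0,1],[[0,0,-2],0,1],[[0,0,-1],0,1],[[0,0,0],0,1],[[0,0,0],0,1]]'

```text
clock: 23.05
position: [0.5918, -0.3019, 0.0899]
tool_rot: [3.141, -0.0, 2.367]
force: [-1.5, 2.2, 3.8]
grip_width: 0.0539
finger_force: 84.7
```

arm_command --commands '[[[0,0,-2],0,1],[[0,0,-2],0,1],[[0,0,-2],0,1],[[0,0,-2],0,1],[[0,0,0],0,1],[[0,0,0],0,1]]'

```text
clock: 23.65
position: [0.5918, -0.3019, 0.0819]
tool_rot: [3.141, -0.0, 2.367]
force: [-3.0, 4.3, 8.8]
grip_width: 0.0537
finger_force: 85.1
```

arm_command --commands '[[[0,0,-1],0,1],[[0,0,-1],0,1],[[0,0,-1],0,1],[[0,0,0],0,1],[[0,0,0],0,1]]'

```text
clock: 24.15
position: [0.5918, -0.3019, 0.0795]
tool_rot: [3.141, -0.0, 2.367]
force: [-6.8, 6.5, 19.0]
grip_width: 0.0537
finger_force: 86.5
```

arm_command --commands '[[[-0.5,0.5,0],0,1],[[-0.5,0.5,0],0,1],[[0,0,0],0,1],[[0,0,0],0,1],[[0,0,0],0,1]]'

```text
clock: 24.65
position: [0.591, -0.3012, 0.0791]
tool_rot: [3.141, 0.001, 2.367]
force: [-2.9, 3.5, 9.9]
grip_width: 0.0536
finger_force: 85.4
```

arm_command --commands '[[[-0.3,0.3,-0.5],0,1],[[0,0,-0.5],0,1],[[0,0,0],0,1],[[0,0,0],0,1],[[0,0,0],0,1]]'

```text
clock: 25.15
position: [0.591, -0.3011, 0.0787]
tool_rot: [3.141, 0.001, 2.367]
force: [-4.3, 3.1, 16.6]
grip_width: 0.0537
finger_force: 86.2
```

arm_command --commands '[[[0,0,-0.5],0,1],[[0,0,-0.5],0,1],[[0,0,0],0,1],[[0,0,0],0,1],[[0,0,0],0,1]]'

```text
clock: 25.65
position: [0.5911, -0.3012, 0.0785]
tool_rot: [3.141, 0.002, 2.366]
force: [-8.0, 4.8, 28.1]
grip_width: 0.054
finger_force: 87.4
```

```bash
python3 - <<'E'
from h import *
o=bot.observe();print(o["position"],o["force"],o["tool_rot"])
s=grab_frame("side"); h=cv2.cvtColor(s["image"],cv2.COLOR_RGB2HSV).astype(int)
x,y=map(int,proj(s,(.591,-.304,.052))); print(x,y)
m=(((h[...,0]<8)|(h[...,0]>172))&(h[...,1]>120)&(h[...,2]>60))[y-35:y+35,x-35:x+35]; P=np.argwhere(m); print("red px",len(P),(P.min(0)+[y-35,x-35],P.max(0)+[y-35,x-35]) if len(P) else "")
# flask black collar rows vs prediction at pressed height (foot .018)
for z in(.018+.040,.018+.104): print(proj(s,(.591,-.302,z)))
for v in range(y-50,y+12,4): print(v," ".join("%d"%k for k in h[v,x-24:x+26:3,2]))
E
```

```text
[ 0.59109572 -0.30124267  0.07845263] [-8.02473111  4.83012512 28.07552014] [3.14082532e+00 1.82258368e-03 2.36644128e+00]
325 259
red px 13 (array([261, 312]), array([264, 339]))
[325.03088066 257.51824627]
[325.42108103 237.82779605]
209 167 163 160 91 39 40 40 40 41 42 40 39 39 39 38 37 134
213 170 169 166 157 41 40 39 40 40 40 41 41 40 39 61 41 150
217 169 158 163 162 94 39 39 40 41 39 39 41 38 62 40 54 125
221 147 150 157 151 53 44 41 40 38 38 39 38 39 99 38 96 116
225 144 147 156 153 72 51 40 39 41 39 36 40 37 39 41 146 126
229 148 78 118 137 70 45 38 37 40 42 72 39 39 69 148 147 159
233 146 55 79 62 45 45 54 77 40 125 133 109 82 149 156 155 148
237 156 94 45 38 39 51 45 43 50 138 138 140 115 155 143 143 162
241 70 124 38 41 39 56 56 53 157 161 156 146 125 149 162 151 147
245 74 73 47 43 39 38 41 118 159 161 150 135 118 161 168 158 164
249 72 76 127 162 60 41 91 95 142 145 139 132 116 168 167 165 162
253 102 164 163 165 66 39 94 115 142 144 138 129 120 164 167 166 167
257 176 166 163 138 78 87 107 122 143 144 137 128 73 137 165 168 170
261 254 254 239 148 80 80 134 139 141 142 137 124 40 134 163 151 97
265 227 254 254 250 149 43 36 76 107 106 56 37 85 161 124 115 122
269 174 172 202 169 168 168 162 123 111 110 127 163 151 103 119 104 146
```

```bash
python3 - <<'E'
from h import *
s=grab_frame("side"); h=cv2.cvtColor(s["image"],cv2.COLOR_RGB2HSV).astype(int)
for foot in(.0185,.0245,.0305): print(foot,"body/collar front row",proj(s,(.591,-.3295,foot+.04)),"collar bottom",proj(s,(.591,-.333,foot+.03)))
print(h[252:276,325,2],h[252:276,328,2])
# lid lip corners / shallot check: pixel colour vs first frame
import pickle
f0=pickle.load(open("f0.pkl","rb"))["side"]["image"].astype(int); d=np.abs(s["image"].astype(int)-f0).sum(2)
print("shallot diff",d[345:377,294:324].mean(),"shaker diff",d[195:223,344:358].mean())
f4=pickle.load(open("f4.pkl","rb"))[1]["image"].astype(int); d=np.abs(s["image"].astype(int)-f4).sum(2)
print("lid diff since open",d[215:265,352:372].mean()); print(bot.observe()["force"])
E
```

```text
0.0185 body/collar front row [325.95853167 265.15988845] collar bottom [326.01318408 269.14073978]
0.0245 body/collar front row [325.99752773 263.3629537 ] collar bottom [326.05223059 267.36185323]
0.0305 body/collar front row [326.03676824 261.55472173] collar bottom [326.09152112 265.571817  ]
[142 143 141 142 142 142 142 143 142 142 142 142 139 109  50  35  47 109
 162 183 243 254 254 254] [143 143 143 144 144 143 144 141 140 142 142 140 135 105  49  38  47 112
 162 168 193 226 249 254]
shallot diff 2.7708333333333335 shaker diff 48.295918367346935
lid diff since open 14.579
[-6.03352536  5.33824    28.05675059]
```

arm_command --commands '[[[0,0,0.3],0,1],[[0,0,0],0,1],[[0,0,0],0,1],[[0,0,0],0,1]]'

```text
clock: 26.15
position: [0.5911, -0.3012, 0.0785]
tool_rot: [3.141, 0.002, 2.367]
force: [-5.9, 4.4, 24.1]
grip_width: 0.0539
finger_force: 86.7
```

```bash
python3 - <<'E'
from h import *
import pickle
f0=pickle.load(open("f0.pkl","rb"))["side"]["image"].astype(int);f4=pickle.load(open("f4.pkl","rb"))[1]["image"].astype(int)
d=np.abs(f4-f0).sum(2)[195:223,344:358].mean(); print("shaker before carry",d)
g=[cv2.Canny(i.astype(np.uint8),60,150)[195:223,344:360]>0 for i in(f0,grab_frame("side")["image"])]
print("edge overlap",(g[0]&cv2.dilate(g[1].astype(np.uint8),np.ones((3,3))).astype(bool)).sum()/g[0].sum())
o=bot.observe();print(o["position"],o["force"]); print(ticket.job_done())
E
```

```text
shaker before carry 4.910714285714286
edge overlap 0.868421052631579
[ 0.59106652 -0.30120567  0.07849568] [-5.66091961  5.08124761 23.87958617]
the job is handed in; nothing more can be done
None
```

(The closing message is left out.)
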